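# Feed the sample cassette home with the push stick

### The job

Pick up the push stick by its upright grip and use it to feed the small white cassette out of the trough and along the tunnel of the measuring block until it is fully home against the hidden sprung end stop, giving it a steady press of about 10 newtons there for a moment and never pushing it with more than 20. Then draw the stick out and lay it down on the bench. Do not touch the cassette with the fingers and leave the other things on the bench where they are.

Things in the scene. Friction and masses are not known exactly. Their poses are not given: they have to be found in the camera images.
- block: Measuring block fixed to the bench: base plate 162 x 74 x 10 mm with a straight channel 22 mm wide, its floor 10 mm above the bench. Origin on the bench surface, on the channel's centre line, below the entrance of the covered tunnel; +x is the feed direction, +z up. From x = 0 to 99 mm it is a tunnel, 22 mm high inside, 50 mm wide and 41 mm high outside, closed at the far end.
- trough_end (a point): Point on the channel floor, on its centre line, at the outer end of the open trough, 55 mm before the tunnel entrance (x = -55 mm of the block); axes as the block. The trough's side walls are 14 mm high above the floor and 6 mm thick, flared at this end.
- tunnel_mouth (a point): Point on the channel floor, on its centre line, at the tunnel entrance (x = 0 of the block). Inside, a sprung brake shoe begins to rub on the cassette when its centre is at about x = 28 to 35 mm; from there on the push takes about 2 to 5 N.
- tunnel_back (a point): Far end of the tunnel on its centre line, 99 mm past the entrance, 10 mm above the bench. The hidden end stop before it is set differently each time: it first meets the cassette when the cassette's centre is between x = 43 and 65 mm of the block. It is a buffer on a spring of 5 N per mm with 5 mm of travel, solid beyond. Afterwards the cassette may come back a few mm, which is all right.
- cassette_centre (a point): Centre of the white plastic cassette, a block 30 mm long (x), 20 mm wide (y) and 18 mm high (z), 40 g, loose; it starts in the open trough with its long axis along the channel, its rear (-x) face is the one to push.
- stick_grip (a point): Centre of the push stick's upright black grip, 26 mm above the stick's underside; +x points along the bar to the tip, 155 mm ahead of this point; +z up. The grip is 16 mm thick (y, grasp it across this), 34 mm long (x) and its top is 42 mm above the underside. The stick weighs 0.12 kg and lies on the bench.
- stick_tip (a point): Middle of the end face of the push stick's tip, 155 mm ahead of the grip centre in +x, 7 mm above the stick's underside. The bar is 16 mm wide and 14 mm high; its last 8 mm narrow to 11 x 12 mm. It ends 18 mm behind the grip centre.
- beaker: Small clear beaker, 49 mm across, 60 mm high, bystander; origin at the centre of its underside.
- dish: Clear round dish, 60 mm across, 13 mm high, bystander; origin at the centre of its underside.
- stapler: Black stapler, 34 x 130 x 46 mm, bystander; origin at the centre of its underside.
- vial: Brown glass vial with screw cap, 28 mm across, 53 mm high, bystander; origin at the centre of its underside.

How it is judged (in metres and radians):
On the way, in this order (a step that is already met when the one before it is completed fails the run):
1. the cassette has been pushed into the tunnel with the stick (its centre more than 15 mm past the entrance) (x of cassette_centre in the frame of block above 0.015 m and contact force between push_stick and cassette above 0.3 N), for 0.05 s.
2. the stick presses the cassette home: it stands still deep in the tunnel under a push of more than 7 N for 0.2 s (x of cassette_centre in the frame of block above 0.042 m and contact force between push_stick and cassette above 7 N and linear speed of cassette below 0.004 m/s), for 0.2 s.
At the end, for the whole second after the job is handed in: The cassette stays deep in the tunnel (centre more than 38 mm past the entrance) after having been pressed home, and the stick lies on the bench, out of the channel (tip lower than 13 mm, grip centre lower than 36 mm above the bench); both at rest (x of cassette_centre in the frame of block above 0.038 m and z of cassette_centre in the frame of block below 0.023 m and height (world z) of stick_tip below 0.013 m and height (world z) of stick_grip below 0.036 m and linear speed of each of push_stick, cassette below 0.01 m/s); the robot touches nothing.
It fails at once if the stick pushes the cassette with more than 20 N (contact force between push_stick and cassette above 20 N).
It fails at once if the fingers touch the cassette (contact force between the fingers and cassette above 0.3 N).
It fails at once if the beaker, dish, stapler or brown vial is moved by more than 30 mm (distance of any of beaker, dish, stapler, vial from where it was at the start of the episode above 0.03 m).
It also fails if it takes over 50 s, if anything falls off the work surface, if the arm or the gripper's body presses on something with over 40 N, if the wrist force passes 120 N, or if a joint passes its speed limit or range.

### The arm

A 6-joint arm with a two-finger parallel gripper is mounted at the origin on a cart in front of the work surface, level with it; the furniture and walls round the work are solid. World frame = base frame: x ahead of the robot, y to its left, z up, the work surface at z = 0. Lengths are in mm, angles in rad, forces in N, time in s.
With the tool pointing down it reaches from about 275 to 750 mm from the base axis. Payload 10.2 kg.
Tool frame: the origin (TCP) lies at the very end of the fingers, on their centre line; the grasp point (between the pads) lies 19 mm behind it; x points along the fingers, y is the direction in which the jaws open and shut, and the axes are right-handed (so a half turn about x gives the same grasp; the last joint's range is limited). The gripper opens to 85 mm and grips with 20 to 120 N. Pads are 22 mm wide; open, the fingers measure 114 mm over their backs; the gripper's body (76 mm by 85 mm) begins 54 mm behind the grasp point. The pads swing forward as they close: fully open they stand 13 mm farther back than shut.
Start: joints at [-1.542, 0.313, 1.498, -0, 1.331, -0.223], TCP at [130.789, -508.454, 231.294] pointing down, gripper open.
Joint ranges: [-2.94, 2.94], [-0.97, 2.17], [0.19, 2.56], [-1.23, 4.37], [0.02, 3.11], [-2.88, 2.88]. Speed limits (rad/s): [2.39, 2.39, 3.01, 3.14, 3.14, 3.14].

### API

Orientations are given as a unit quaternion [w, x, y, z].
In Python, from rig import ctrl, viewer, order gives the robot as it stands. The module is installed in compiled form; this text tells all that it offers.
- The arm moves only by the tool carry_out, never from a script. Its argument "deltas" is a list of rows, each a list of 7 numbers: the gripper command: -1 is fully open, 1 is shut, values between are in proportion, then the shift along the tool's x, y, z in mm, then the turn, a rotation vector about the tool's x, y, z in degrees. A call has exactly 5 rows; each row is the pose to reach, as a shift and turn from the pose commanded when the call began, along the tool's axes at that moment; what a row does not reach only later rows make up. A row lasts 1/8 s, in which the tool goes at most 62.5 mm and 10.7 degrees, less where a joint would pass 70% of its speed; a pose out of reach is approached as far as the arm can. A call with a gripper value outside its range is refused whole. The fingers move at their own pace and stop on an object; "newtons" is the grip in N (left out, the last holds). Time passes only in rows, so rows that repeat a pose let the fingers close, or fill a call up. It gives the time, the measured TCP pose, the force and the opening at its end, in the units of the state.
- ctrl.sense(): the state, without advancing time (a new reading comes with each control period).
- viewer.capture(name): name is "scene" or "top" or "wrist"; returns the picture (480x640x3 uint8, red, green, blue); there is no depth.
- viewer.calibration(name): a dict with "fx", "fy", "cx", "cy" (pixels), "k1" (the pictures are not rectified: a ray, as slopes to the right and down, at radius r is drawn at 1 + k1 r^2 times it, then the intrinsics apply), "xyz" and "attitude" of the camera in the world; the wrist camera has in their place "T_tool_cam" (4x4, takes a point from camera to tool coordinates, whose origin is the TCP and whose axes are the tool frame's). Camera axes: x right, y down, z forward; pixel columns grow to the right and rows downward; lengths in mm; the calibration is good to about 2 mm. A picture is of the moment at which its call begins: read the wrist's pose just before it. calibration takes no time and is no camera call.
- order.finish_job(): hands the job in, once; it reports no verdict.
The state is a dict: "time_s": time; "joints": joint angles; "dq": joint speeds; "tau": joint torques, N m; "eef_pos": TCP position; "ee_rot": TCP orientation; "force": force on the tool from outside, world axes, zero at the start; "wrist_torque": the same for the moment, N m; "grip_width": opening from 0.0 (shut) to 1.0 (fully open).
Only numpy, scipy, OpenCV 4.12 (cv2) and the standard library are available. Lean on these libraries where they do the work, as an engineer would, in place of code of your own. Each camera call takes 0.05 s, during which the arm holds its last target. There are 200 camera calls.

## Working session

There is one attempt and no reset: what is moved stays moved. The work goes in short steps, Python scripts to look and compute and a tool call to move; the robot and the scene stay as the last step left them, time stands still between calls to the robot, and variables do not carry over. Pictures are saved under pics/ and viewed, about 8 in all and at most 12, crops included, and the job is handed in when it is done.

Besides the shell and the picture viewer there is one more tool, called after "Request:" as name([rows], argument=value, ...), one row to a line, values as JSON. carry_out: Moves the arm, as the interface text tells. Its arguments: {"type":"object","properties":{"deltas":{"type":"array"},"newtons":{"type":"number"}},"required":["deltas"]}

```bash
mkdir -p pics
python3 - <<'E'
from rig import ctrl, viewer
import cv2,json
for n in("scene","top"):
    cv2.imwrite(f"pics/{n}0.png",viewer.capture(n)[:,:,::-1]); print(n,viewer.calibration(n))
print(viewer.calibration("wrist")); print(ctrl.sense())
E
```

```text
scene {'fx': 543.8716698012722, 'fy': 543.8716698012722, 'cx': 318.61326349433074, 'cy': 241.24036072567603, 'k1': -0.05335993243394521, 'xyz': array([  40.37133666,  691.2767195 , 1011.53865923]), 'attitude': array([ 0.11305986, -0.2930751 ,  0.88994864, -0.33062951])}
top {'fx': 578.6980942868496, 'fy': 578.6980942868496, 'cx': 317.1072570339753, 'cy': 250.31084394378723, 'k1': -0.09104891672753383, 'xyz': array([ 356.79785667,   20.68290229, 1287.47775914]), 'attitude': array([ 0.06601428, -0.69918584,  0.71035516, -0.04665632])}
{'fx': 418.72496813772045, 'fy': 418.72496813772045, 'cx': 320.5492884085997, 'cy': 241.13763597574524, 'k1': -0.045035632509742164, 'T_tool_cam': array([[ 1.30924688e-03, -2.76369139e-01,  9.61050667e-01,
        -1.43371190e+02],
       [ 9.99998948e-01,  9.61815331e-04, -1.08571739e-03,
         4.53062582e-01],
       [-6.24294484e-04,  9.61051078e-01,  2.76370108e-01,
        -7.08706323e+01],
       [ 0.00000000e+00,  0.00000000e+00,  0.00000000e+00,
         1.00000000e+00]])}
{'time_s': 0.1, 'joints': array([-1.54239764e+00,  3.13362110e-01,  1.49830906e+00, -5.36863905e-07,
        1.33097800e+00, -2.23403430e-01]), 'dq': array([-0.00040221, -0.00116477, -0.00245062, -0.00069139,  0.00073643,
       -0.00061177]), 'tau': array([ 1.65331392e-03, -4.12904227e+01, -2.60144126e+01, -2.86644554e-04,
        3.05791255e-03,  8.96822286e-06]), 'eef_pos': array([ 130.78392098, -508.23687459,  230.8282356 ]), 'ee_rot': array([ 0.08841874,  0.70154605,  0.0891623 , -0.7014737 ]), 'force': array([ 0.15566102, -0.40509559, -0.23950429]), 'wrist_torque': array([ 0.0290059 , -0.03320679,  0.03389032]), 'grip_width': 0.9986785122496891}
```

View pics/top0.png

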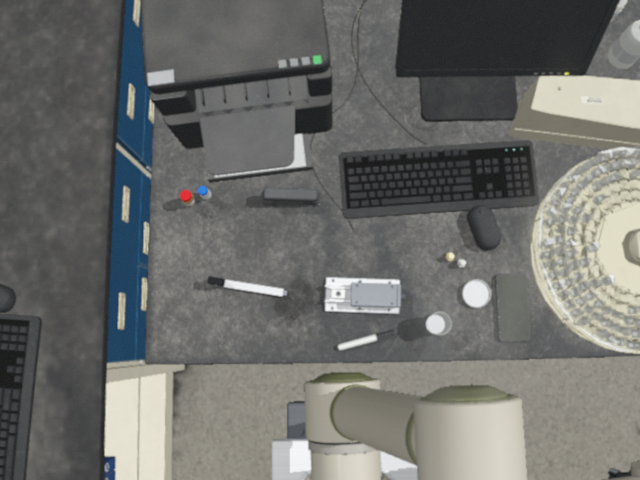

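View pics/scene0.png

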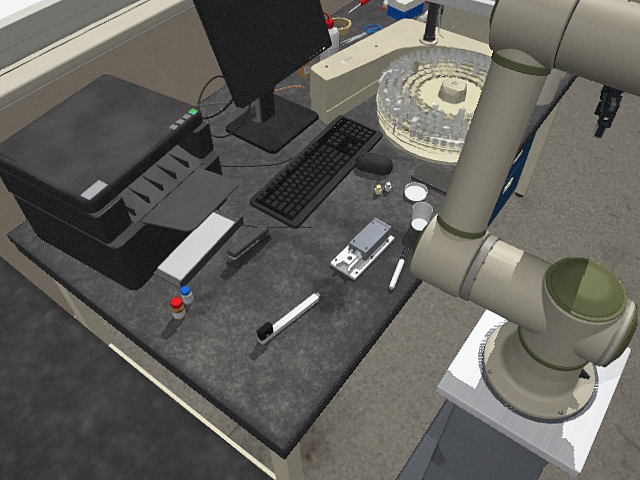

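The top view shows the stick with its grip at about (217,282) and tip at (287,293). The block spans (325–400, 278–313), with the trough on the left and feed running right. The other items lie to the right. I'll enlarge this area.

```bash
cat > h.py <<'E'
import numpy as np, cv2
from scipy.spatial.transform import Rotation as R
from rig import ctrl, viewer
def cam(n, s=None):
    c=viewer.calibration(n); K=np.array([[c['fx'],0,c['cx']],[0,c['fy'],c['cy']],[0,0,1]]); d=np.array([c['k1'],0,0,0.])
    if n=='wrist':
        T=np.eye(4);T[:3,:3]=R.from_quat(s['ee_rot'],scalar_first=True).as_matrix();T[:3,3]=s['eef_pos'];T=T@c['T_tool_cam']
        return K,d,T[:3,:3],T[:3,3]
    return K,d,R.from_quat(c['attitude'],scalar_first=True).as_matrix(),c['xyz']
def pix2w(C,uv,z):
    K,d,A,t=C; p=cv2.undistortPoints(np.array([[uv]],float),K,d)[0,0]; r=A@[p[0],p[1],1]; return t+r*(z-t[2])/r[2]
def w2pix(C,P):
    K,d,A,t=C; return cv2.projectPoints(np.array(P,float).reshape(-1,3),cv2.Rodrigues(A.T)[0],-A.T@t,K,d)[0][:,0]
E
python3 - <<'E'
from h import *
im=cv2.imread('pics/top0.png')
cv2.imwrite('pics/c1.png',cv2.resize(im[262:337,200:400],None,fx=4,fy=4,interpolation=cv2.INTER_CUBIC))
C=cam('top')
for uv,z in [((217,282),42),((287,293),7),((326,295),10),((400,296),41),((436,323),60),((355,342),0),((476,293),13),((450,257),30)]: print(uv,pix2w(C,uv,z).round(1))
E
```

```text
(217, 282) [491.5 272.7  42. ]
(287, 293) [468.3 122.6   7. ]
(326, 295) [462.3  36.1  10. ]
(400, 296) [ 454.9 -123.5   41. ]
(436, 323) [ 395.1 -195.2   60. ]
(355, 342) [358.5 -26.    0. ]
(476, 293) [ 460.5 -294.8   13. ]
(450, 257) [ 539.3 -237.6   30. ]
```

View pics/c1.png

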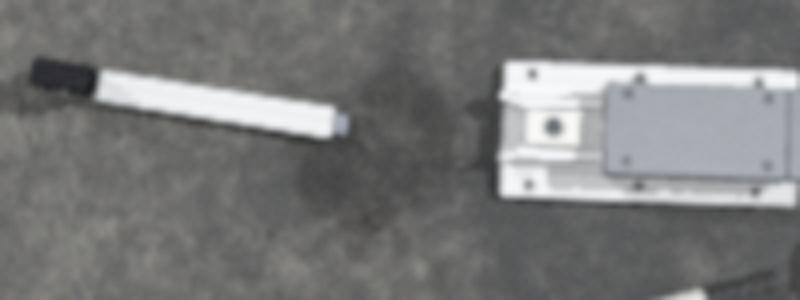

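```bash
cat >> h.py <<'E'
def delta(target_xyz, zdir, s=None):
    """shift/rotvec in tool axes to reach tool-down pose with tool z along zdir (horizontal)"""
    s=s or ctrl.sense(); A=R.from_quat(s['ee_rot'],scalar_first=True); 
    x=np.array([0,0,-1.]); z=np.array([zdir[0],zdir[1],0.]); z/=np.linalg.norm(z)
    B=R.from_matrix(np.c_[x,np.cross(z,x),z])
    return A.inv().apply(np.array(target_xyz)-s['eef_pos']).round(2), np.degrees((A.inv()*B).as_rotvec()).round(2)
E
python3 - <<'E'
from h import *
s=ctrl.sense(); print(R.from_quat(s['ee_rot'],scalar_first=True).as_matrix().round(3))
C=cam('top')
g=pix2w(C,(215.9,280.5),42);t=pix2w(C,(287,293.2),7);c=pix2w(C,(338.2,293.7),28);print(g,t,c,np.linalg.norm((g-t)[:2]))
# block corners plate z=10 from crop
for q in [(502,61),(498,199)]: print(pix2w(C,(200+q[0]/4,262+q[1]/4),10).round(1))
for q in [(605,85),(603,176)]: print('tun',pix2w(C,(200+q[0]/4,262+q[1]/4),41).round(1))
for z in [(0,-1),(0,1)]: print(delta((470,150,300),z,s))
E
```

```text
[[-0.     0.249 -0.968]
 [ 0.001 -0.968 -0.249]
 [-1.    -0.001 -0.   ]]
[494.84255486 275.13197548  42.        ] [467.89291128 122.63189348   7.        ] [463.20281321   9.24368319  28.        ] 154.86303076527958
[501.7  36.6  10. ]
[425.4  40.   10. ]
tun [484.2 -19.2  41. ]
tun [435.2 -17.1  41. ]
(array([ -68.49, -553.03, -492.53]), array([-7.557e+01, -5.000e-02,  4.000e-02]))
(array([ -68.49, -553.03, -492.53]), array([1.0443e+02, 4.0000e-02, 5.0000e-02]))
```

Request:
carry_out([
  [-1,-6,-44,-39,-7,0,0],
  [-1,-12,-88,-78,-14,0,0],
  [-1,-18,-132,-117,-21,0,0],
  [-1,-24,-176,-156,-28,0,0],
  [-1,-30,-220,-195,-35,0,0],
])

```text
time_s: 0.72
eef_pos: [265.2, -245.0, 261.4]
ee_rot: [0.297, 0.642, 0.297, -0.642]
force: [0.2, -0.6, 0.4]
grip_width: 1.002
```

```bash
python3 -c "
from h import *
print(ctrl.sense()['joints'].round(2),delta((470,150,290),(0,-1)))"
```

```text
[-1.07 -0.09  1.87  0.    1.36 -0.37] (array([ -28.58,  -99.9 , -433.55]), array([-4.038e+01, -1.000e-02, -0.000e+00]))
```

Request:
carry_out([
  [-1,-4,-13,-57,-6,0,0],
  [-1,-8,-26,-114,-12,0,0],
  [-1,-12,-39,-171,-18,0,0],
  [-1,-16,-52,-228,-24,0,0],
  [-1,-20,-65,-285,-30,0,0],
])

```text
time_s: 1.35
eef_pos: [401.3, 14.0, 281.4]
ee_rot: [0.453, 0.543, 0.453, -0.543]
force: [1.4, -1.5, 1.1]
grip_width: 1.002
```

```bash
python3 -c "
from h import *
print(ctrl.sense()['joints'].round(2),delta((475,180,250),(0,-1)))"
```

```text
[-0.26 -0.    1.74 -0.    1.41 -0.08] (array([  31.39,   42.62, -176.61]), array([-1.037e+01,  1.000e-02, -1.000e-02]))
```

Request:
carry_out([
  [-1,8,11,-45,-3,0,0],
  [-1,16,22,-90,-6,0,0],
  [-1,24,33,-135,-9,0,0],
  [-1,31,43,-177,-10.4,0,0],
  [-1,31,43,-177,-10.4,0,0],
])

```text
time_s: 1.98
eef_pos: [475.5, 179.9, 249.0]
ee_rot: [0.499, 0.499, 0.501, -0.501]
force: [0.3, -0.9, -0.6]
grip_width: 1.001
```

```bash
python3 -c "
from h import *
s=ctrl.sense();im=viewer.capture('wrist');cv2.imwrite('pics/w1.png',im[:,:,::-1])
import pickle;pickle.dump(s,open('s1.pkl','wb'))
print(s['eef_pos'])
C=cam('wrist',s);print(w2pix(C,[(494.8,275,42),(467.9,122.6,7),(463,9,28)]))"
```

```text
[475.53963197 179.9180382  248.99297172]
[[344.53825473  88.93919027]
 [312.36141582 257.84671222]
 [307.57779055 372.36260349]]
```

View pics/w1.png

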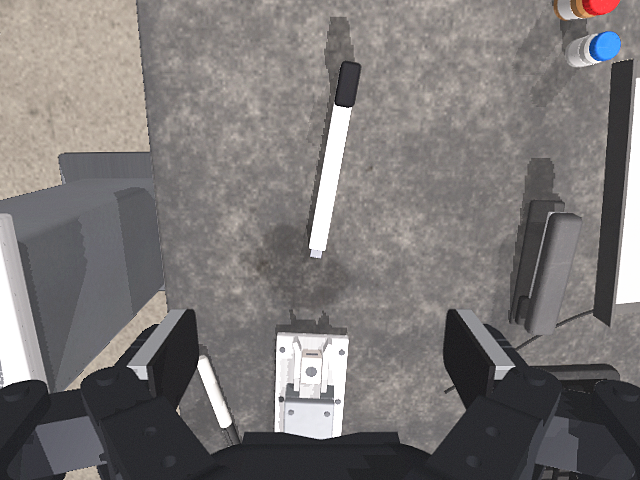

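The wrist view shows the grip at about (348,84), the tip at (316,254) and the block below at x 276–349. I'll enlarge both.

```bash
python3 -c "
import cv2,numpy as np
im=cv2.imread('pics/w1.png')
r=lambda a:cv2.resize(a,None,fx=4,fy=4,interpolation=cv2.INTER_CUBIC)
a=r(im[50:195,300:380]);b=r(im[240:265,300:380]);c=r(im[310:455,260:370])
a=r(im[50:120,300:380]);b=r(im[220:265,300:380])
l=np.vstack([a,b]);c=r(im[315:430,260:370]);print(l.shape,c.shape)
cv2.imwrite('pics/c2.png',np.hstack([l,c]))"
```

```text
(460, 320, 3) (460, 440, 3)
```

View pics/c2.png

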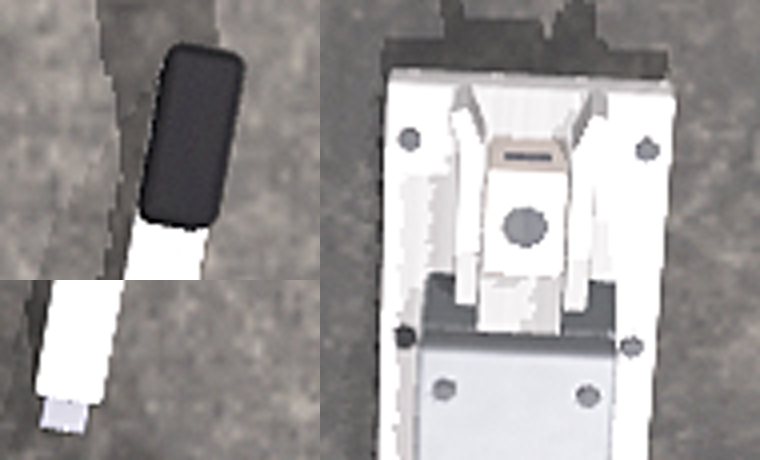

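Run:
```python
from h import *
import pickle
C=cam('wrist',pickle.load(open('s1.pkl','rb')))
L=lambda u,v:(300+u/4,50+v/4); B=lambda u,v:(260+(u-320)/4,315+v/4)
P=lambda n,uv,z:(print(n,pix2w(C,uv,z).round(1)),pix2w(C,uv,z))[1]
g=P('grip',L(194,135),42); t=P('tip',(316,257.3),13)
a=P('pl',B(388,82),10);b=P('pr',B(674,92),10)
h=[P('h',B(*q),10) for q in[(410,139),(647,150),(404,337),(631,347)]]
P('tl',B(420,345),41);P('tr',B(612,352),41)
P('cas',B(524,223),28);P('casrear',B(526,171),28);P('chl',B(474,300),24);P('chr',B(567,300),24)
d=t-g;print('stick',np.linalg.norm(d[:2]),np.degrees(np.arctan2(d[1],d[0])))
e=(h[2]+h[3]-h[0]-h[1]);print('feed',np.degrees(np.arctan2(e[1],e[0])));e=b-a;print(np.degrees(np.arctan2(e[1],e[0])), (a+b)/2,np.mean(h,0))
```

```text
grip [497.9 278.9  42. ]
tip [471.5 125.1  13. ]
pl [431.5  40.2  10. ]
pr [504.4  37.6  10. ]
h [436.7  23.8  10. ]
h [497.8  20.8  10. ]
h [433.5 -36.4  10. ]
h [494.5 -39.3  10. ]
tl [440.9 -15.5  41. ]
tr [488.3 -17.4  41. ]
cas [466.4  10.9  28. ]
casrear [467.   25.7  28. ]
chl [453.4 -14.6  24. ]
chr [477.2 -14.5  24. ]
stick 156.02695137041312 -99.729951409095
feed -93.11622317448678
-2.1020626660044615 [467.97515332  38.89958748  10.        ] [465.61666211  -7.76370625  10.        ]
```

```bash
python3 -c "
from h import *
a=np.radians(-99.7);d=(np.cos(a),np.sin(a))
print(delta((496.5,277.5,80),d),delta((496.5,277.5,8),d))"
```

```text
(array([169.46,  21.31, -98.85]), array([9.63, 0.03, 0.09])) (array([241.46,  21.43, -98.88]), array([9.63, 0.03, 0.09]))
```

Request:
carry_out([
  [-1,40,8,-37,3.6,0,0],
  [-1,80,16,-74,7.2,0,0],
  [-1,125,21.5,-99,9.6,0,0],
  [-1,170,21.5,-99,9.6,0,0],
  [-1,185,21.5,-99,9.6,0,0],
], newtons=80)

```text
time_s: 2.65
eef_pos: [496.3, 275.8, 63.4]
ee_rot: [-0.455, -0.54, -0.456, 0.542]
force: [0.1, 0.4, -0.0]
grip_width: 1.0
```

Request:
carry_out([
  [-1,20,0,0,0,0,0],
  [-1,40,0,0,0,0,0],
  [-1,56,0,0,0,0,0],
  [-1,56,0,0,0,0,0],
  [-1,56,0,0,0,0,0],
])

```text
time_s: 3.28
eef_pos: [498.0, 277.0, 10.3]
ee_rot: [0.456, 0.541, 0.455, -0.54]
force: [-0.8, 0.2, 0.0]
grip_width: 0.998
```

Request:
carry_out([
  [0,0,0,0,0,0,0],
  [0.5,0,0,0,0,0,0],
  [1,0,0,0,0,0,0],
  [1,0,0,0,0,0,0],
  [1,0,0,0,0,0,0],
])

```text
time_s: 3.9
eef_pos: [497.5, 277.1, 9.5]
ee_rot: [0.456, 0.541, 0.456, -0.541]
force: [-0.5, 0.2, 3.6]
grip_width: 0.176
```

Request:
carry_out([
  [1,0,0,0,0,0,0],
  [1,0,0,0,0,0,0],
  [1,0,0,0,0,0,0],
  [1,0,0,0,0,0,0],
  [1,0,0,0,0,0,0],
])

```text
time_s: 4.53
eef_pos: [497.5, 277.1, 9.5]
ee_rot: [0.456, 0.541, 0.456, -0.541]
force: [-0.9, 0.6, 5.5]
grip_width: 0.178
```

```bash
cat >> h.py <<'E'
F=np.radians(-92.7); f=np.array([np.cos(F),np.sin(F)]); M=np.array([463.6,-17.6])
def bl(x,z,y=0): return (*(M+f*x+y*np.array([-f[1],f[0]])),z)
E
python3 -c "
from h import *
print(delta(bl(-235,45),f))"
```

```text
(array([-35.49, -12.32,  62.95]), array([-7.07, -0.01, -0.02]))
```

Request:
carry_out([
  [1,-10,0,0,0,0,0],
  [1,-25,0,0,0,0,0],
  [1,-35.5,-4,20,-2.5,0,0],
  [1,-35.5,-8,40,-5,0,0],
  [1,-35.5,-12.3,63,-7.1,0,0],
])

```text
time_s: 5.15
eef_pos: [474.5, 216.5, 45.8]
ee_rot: [0.489, 0.511, 0.488, -0.511]
force: [0.6, 0.5, -1.3]
grip_width: 0.175
```

Request:
carry_out([
  [1,0,0,0,0,0,0],
  [1,0,0,0,0,0,0],
  [1,0,0,0,0,0,0],
  [1,0,0,0,0,0,0],
  [1,0,0,0,0,0,0],
])

```text
time_s: 5.78
eef_pos: [474.6, 217.2, 44.8]
ee_rot: [-0.488, -0.511, -0.488, 0.512]
force: [-0.4, -0.2, -0.7]
grip_width: 0.175
```

Run:
```python
from h import *
s=ctrl.sense();print(s['eef_pos'],s['force'],delta(bl(-235,45),f,s))
im=viewer.capture('top')[:,:,::-1];cv2.imwrite('pics/top1.png',im)
sc=viewer.capture('scene')[:,:,::-1];cv2.imwrite('pics/sc1.png',sc)
C=cam('top');p=s['eef_pos']
tip=np.r_[p[:2]+155*f,p[2]-9.5+7];print('tip pred',tip,w2pix(C,tip),w2pix(cam('scene'),tip))
u,v=w2pix(C,tip)[0];print(u,v)
a=cv2.resize(im[265:325,240:370],None,fx=6,fy=6,interpolation=cv2.INTER_CUBIC)
cv2.imwrite('pics/c3.png',a)
```

```text
[474.5648351  217.16604101  44.76014847] [-0.3817527  -0.24873152 -0.69549856] (array([-0.24,  0.11,  0.02]), array([0.04, 0.  , 0.  ]))
tip pred [467.26333524  62.33811039  42.26014847] [[313.58885848 291.66038797]] [[336.15400834 267.98599611]]
313.5888584768418 291.66038797171524
```

View pics/c3.png

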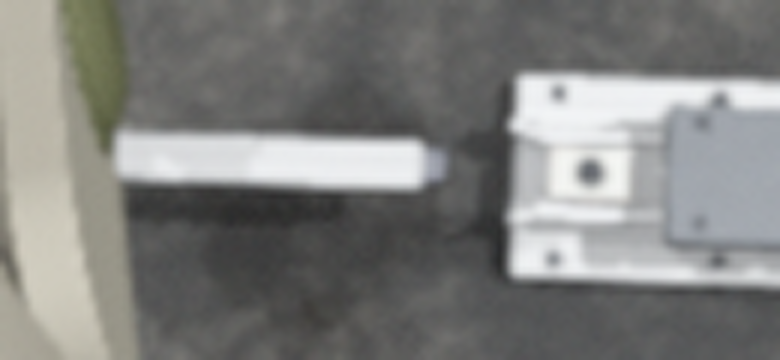

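The tip shows at crop (443,163), which is px (313.8,292.2). The bar is nearly parallel to the channel. The cassette centre is at crop (591,172) and the near plate edge at rows 75–279.

Run:
```python
from h import *
C=cam('top'); Q=lambda u,v,z:pix2w(C,(240+u/6,265+v/6),z)
Mi=lambda p:(( np.array(p[:2])-M)@f, (np.array(p[:2])-M)@np.array([-f[1],f[0]]))
n=lambda s,p:print(s,p.round(1),np.round(Mi(p),1))
n('tip',Q(443,163.5,48));n('bar b',Q(125,159,49.3));n('bar f',Q(410,164,49.3))
n('cas',Q(591,172,28));n('cas rear',Q(549,171,28))
n('plate',(Q(517,74,10)+Q(508,279,10))/2)
n('holes1',(Q(559,93,10)+Q(553,259,10))/2);n('holes2',(Q(720,99,10)+Q(717,260,10))/2)
n('tun',(Q(668,106,41)+Q(666,243,41))/2)
n('troughL',Q(600,138,24));n('troughR',Q(600,214,24))
```

```text
tip [465.5  61.6  48. ] [-79.2  -1.9]
bar b [468.7 175.7  49.3] [-193.3   -4. ]
bar f [465.4  73.4  49.3] [-91.   -2.5]
cas [463.3   8.6  28. ] [-26.1  -1.6]
cas rear [463.9  23.8  28. ] [-41.4  -1.7]
plate [463.8  37.3  10. ] [-54.9  -2.4]
holes1 [463.6  21.3  10. ] [-38.9  -1.8]
holes2 [461.3 -38.4  10. ] [20.9 -1.3]
tun [460.9 -18.6  41. ] [ 1.1 -2.7]
troughL [476.   5.  24.] [-23.2  11.3]
troughR [448.3   5.6  24. ] [-22.4 -16.4]
```

Run:
```python
from h import *
im=cv2.imread('pics/sc1.png'); C=cam('scene')
p=np.array([474.565,217.166]); u0=35.3
x0,y0=290,215
a=cv2.resize(im[y0:y0+85,x0:x0+110],None,fx=7,fy=7,interpolation=cv2.INTER_CUBIC)
n=np.array([-f[1],f[0]])
for lx in (60,100,147):
  for y,z in((8,14),(-8,14),(-8,0),(8,0)):
    q=(w2pix(C,np.r_[p+f*lx+y*n,u0+z])[0]-[x0,y0]+.5)*7; cv2.circle(a,(int(q[0]),int(q[1])),3,(0,0,255) if z else (0,255,0),-1)
cv2.imwrite('pics/c4.png',a)
```

```text
(no output)
```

View pics/c4.png

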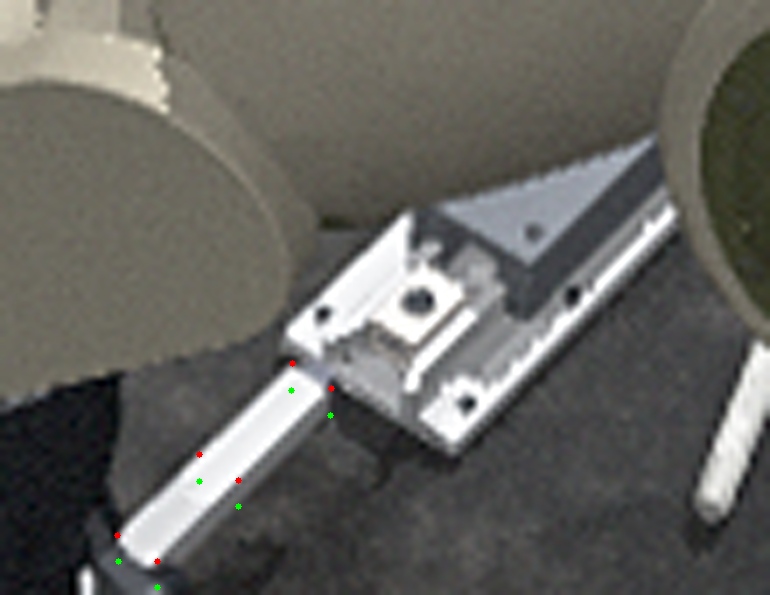

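The predicted bar edges in red sit on the real bar, so there is no droop. The cassette is in the trough ahead of it. Next I lower it and enter the trough.

Request:
carry_out([
  [1,8,0,0,0,0,0],
  [1,16,-0.3,0,0,0,0],
  [1,22.2,-0.3,0,0,0,0],
  [1,22.2,-0.3,8,0,0,0],
  [1,22.2,-0.3,16,0,0,0],
])

```text
time_s: 6.5
eef_pos: [473.6, 200.4, 22.7]
ee_rot: [0.488, 0.512, 0.488, -0.511]
force: [-0.1, 0.3, -1.4]
grip_width: 0.173
```

Request:
carry_out([
  [1,0,0,5,0,0,0],
  [1,0,0,10,0,0,0],
  [1,0,0,14,0,0,0],
  [1,0,0,18,0,0,0],
  [1,0,0,18,0,0,0],
])

```text
time_s: 7.12
eef_pos: [472.7, 182.9, 22.6]
ee_rot: [-0.488, -0.512, -0.488, 0.512]
force: [-0.2, 0.5, -1.8]
grip_width: 0.175
```

```bash
python3 -c "
from h import *
s=ctrl.sense();p=s['eef_pos'][:2]-M;print(p@f,s['eef_pos'],s['force'],s['wrist_torque'])"
```

```text
-200.65589981905697 [472.67242348 182.85105589  22.6170143 ] [-0.16736293  0.50631275 -1.78248736] [ 0.04306383 -0.03517512 -0.01807722]
```

Request:
carry_out([
  [1,0,0,4,0,0,0],
  [1,0,0,8,0,0,0],
  [1,0,0,12,0,0,0],
  [1,0,0,16,0,0,0],
  [1,0,0,20,0,0,0],
])

```text
time_s: 7.75
eef_pos: [471.7, 162.8, 22.6]
ee_rot: [0.488, 0.512, 0.488, -0.512]
force: [-1.6, -0.2, -1.2]
grip_width: 0.174
```

Request:
carry_out([
  [1,0,0,4,0,0,0],
  [1,0,0,8,0,0,0],
  [1,0,0,12,0,0,0],
  [1,0,0,16,0,0,0],
  [1,0,0,20,0,0,0],
])

```text
time_s: 8.38
eef_pos: [470.8, 142.8, 22.6]
ee_rot: [-0.488, -0.512, -0.488, 0.512]
force: [-0.0, 1.0, -2.2]
grip_width: 0.174
```

```bash
python3 -c "
from h import *
s=ctrl.sense();p=s['eef_pos'][:2]-M;print(p@f,s['eef_pos'],s['force'],s['wrist_torque'])"
```

```text
-160.57649823543875 [470.7812128  142.81629894  22.59345425] [-0.01647906  0.97374534 -2.21557348] [ 0.14742531 -0.04676424 -0.04905484]
```

Request:
carry_out([
  [1,0,0,3,0,0,0],
  [1,0,0,6,0,0,0],
  [1,0,0,9,0,0,0],
  [1,0,0,12,0,0,0],
  [1,0,0,15,0,0,0],
])

```text
time_s: 9.0
eef_pos: [470.1, 127.9, 22.6]
ee_rot: [-0.488, -0.512, -0.488, 0.512]
force: [0.6, 0.5, -1.5]
grip_width: 0.175
```

Request:
carry_out([
  [1,0,0,2,0,0,0],
  [1,0,0,4,0,0,0],
  [1,0,0,6,0,0,0],
  [1,0,0,8,0,0,0],
  [1,0,0,10,0,0,0],
])

```text
time_s: 9.62
eef_pos: [469.4, 118.4, 22.6]
ee_rot: [0.488, 0.512, 0.488, -0.512]
force: [-1.8, 7.0, -0.1]
grip_width: 0.171
```

Request:
carry_out([
  [1,0,0,1,0,0,0],
  [1,0,0,2,0,0,0],
  [1,0,0,3,0,0,0],
  [1,0,0,4,0,0,0],
  [1,0,0,5,0,0,0],
])

```text
time_s: 10.25
eef_pos: [469.2, 113.2, 22.5]
ee_rot: [-0.488, -0.512, -0.488, 0.512]
force: [-1.2, 4.8, -0.9]
grip_width: 0.176
```

Request:
carry_out([
  [1,0,0,0.4,0,0,0],
  [1,0,0,0.8,0,0,0],
  [1,0,0,1.2,0,0,0],
  [1,0,0,1.6,0,0,0],
  [1,0,0,2,0,0,0],
])

```text
time_s: 10.88
eef_pos: [469.1, 111.2, 22.5]
ee_rot: [-0.488, -0.511, -0.488, 0.512]
force: [-0.8, 4.6, -0.3]
grip_width: 0.179
```

Request:
carry_out([
  [1,0,0,0.4,0,0,0],
  [1,0,0,0.8,0,0,0],
  [1,0,0,1.2,0,0,0],
  [1,0,0,1.6,0,0,0],
  [1,0,0,2,0,0,0],
])

```text
time_s: 11.5
eef_pos: [468.9, 109.2, 22.5]
ee_rot: [-0.488, -0.511, -0.488, 0.512]
force: [-1.1, 4.5, 0.1]
grip_width: 0.175
```

Request:
carry_out([
  [1,0,0,0.5,0,0,0],
  [1,0,0,1,0,0,0],
  [1,0,0,1.5,0,0,0],
  [1,0,0,2,0,0,0],
  [1,0,0,2.2,0,0,0],
])

```text
time_s: 12.12
eef_pos: [468.8, 107.0, 22.5]
ee_rot: [-0.488, -0.511, -0.488, 0.512]
force: [-2.6, 4.3, 0.0]
grip_width: 0.178
```

Request:
carry_out([
  [1,0,0,0.5,0,0,0],
  [1,0,0,1,0,0,0],
  [1,0,0,1.5,0,0,0],
  [1,0,0,2,0,0,0],
  [1,0,0,2.2,0,0,0],
])

```text
time_s: 12.75
eef_pos: [468.8, 104.7, 22.5]
ee_rot: [-0.488, -0.511, -0.488, 0.512]
force: [-2.1, 4.0, -0.6]
grip_width: 0.173
```

Request:
carry_out([
  [1,0,-0.2,0.5,0,0,0],
  [1,0,-0.4,1,0,0,0],
  [1,0,-0.4,1.5,0,0,0],
  [1,0,-0.4,2,0,0,0],
  [1,0,-0.4,2.2,0,0,0],
])

```text
time_s: 13.38
eef_pos: [468.5, 102.5, 22.6]
ee_rot: [-0.488, -0.512, -0.488, 0.512]
force: [-2.4, 4.8, -1.0]
grip_width: 0.179
```

Request:
carry_out([
  [1,0,0,0.5,0,0,0],
  [1,0,0,1,0,0,0],
  [1,0,0,1.5,0,0,0],
  [1,0,0,2,0,0,0],
  [1,0,0,2.2,0,0,0],
])

```text
time_s: 14.0
eef_pos: [468.4, 100.3, 22.6]
ee_rot: [-0.488, -0.512, -0.488, 0.512]
force: [-2.5, 3.7, -0.3]
grip_width: 0.178
```

Request:
carry_out([
  [1,0,0,0.5,0,0,0],
  [1,0,0,1,0,0,0],
  [1,0,0,1.5,0,0,0],
  [1,0,0,2,0,0,0],
  [1,0,0,2.2,0,0,0],
])

```text
time_s: 14.62
eef_pos: [468.3, 98.1, 22.6]
ee_rot: [-0.488, -0.512, -0.488, 0.512]
force: [-2.9, 4.3, -0.5]
grip_width: 0.172
```

Request:
carry_out([
  [1,0,0,0.5,0,0,0],
  [1,0,0,1,0,0,0],
  [1,0,0,1.5,0,0,0],
  [1,0,0,2,0,0,0],
  [1,0,0,2.2,0,0,0],
])

```text
time_s: 15.25
eef_pos: [468.2, 95.9, 22.6]
ee_rot: [0.488, 0.512, 0.488, -0.512]
force: [-2.7, 4.1, -1.3]
grip_width: 0.175
```

Request:
carry_out([
  [1,0,0,0.5,0,0,0],
  [1,0,0,1,0,0,0],
  [1,0,0,1.5,0,0,0],
  [1,0,0,2,0,0,0],
  [1,0,0,2.2,0,0,0],
])

```text
time_s: 15.88
eef_pos: [468.1, 93.7, 22.6]
ee_rot: [0.488, 0.512, 0.488, -0.512]
force: [-2.1, 3.8, -0.4]
grip_width: 0.175
```

Request:
carry_out([
  [1,0,0,0.5,0,0,0],
  [1,0,0,1,0,0,0],
  [1,0,0,1.5,0,0,0],
  [1,0,0,2,0,0,0],
  [1,0,0,2.2,0,0,0],
])

```text
time_s: 16.5
eef_pos: [468.0, 91.5, 22.6]
ee_rot: [0.488, 0.512, 0.488, -0.512]
force: [-2.3, 3.8, -0.4]
grip_width: 0.174
```

Request:
carry_out([
  [1,0,0,0.5,0,0,0],
  [1,0,0,1,0,0,0],
  [1,0,0,1.5,0,0,0],
  [1,0,0,2,0,0,0],
  [1,0,0,2.2,0,0,0],
])

```text
time_s: 17.12
eef_pos: [467.9, 89.3, 22.6]
ee_rot: [-0.488, -0.512, -0.488, 0.512]
force: [-3.1, 3.6, -1.5]
grip_width: 0.176
```

Request:
carry_out([
  [1,0,0,0.5,0,0,0],
  [1,0,0,1,0,0,0],
  [1,0,0,1.5,0,0,0],
  [1,0,0,2,0,0,0],
  [1,0,0,2,0,0,0],
])

```text
time_s: 17.75
eef_pos: [467.9, 87.8, 22.7]
ee_rot: [0.488, 0.512, 0.488, -0.511]
force: [-2.0, 7.6, 0.6]
grip_width: 0.174
```

Request:
carry_out([
  [1,0,0,0.5,0,0,0],
  [1,0,0,0.8,0,0,0],
  [1,0,0,0.8,0,0,0],
  [1,0,0,0.8,0,0,0],
  [1,0,0,0.8,0,0,0],
])

```text
time_s: 18.38
eef_pos: [467.8, 87.4, 22.7]
ee_rot: [0.488, 0.512, 0.488, -0.511]
force: [-1.8, 10.5, 1.1]
grip_width: 0.177
```

Request:
carry_out([
  [1,0,0,0.3,0,0,0],
  [1,0,0,0.3,0,0,0],
  [1,0,0,0.3,0,0,0],
  [1,0,0,0.3,0,0,0],
  [1,0,0,0.3,0,0,0],
])

```text
time_s: 19.0
eef_pos: [467.8, 87.2, 22.7]
ee_rot: [0.488, 0.512, 0.488, -0.511]
force: [-1.5, 11.6, 0.1]
grip_width: 0.172
```

Request:
carry_out([
  [1,0,0,0,0,0,0],
  [1,0,0,0,0,0,0],
  [1,0,0,0,0,0,0],
  [1,0,0,0,0,0,0],
  [1,0,0,0,0,0,0],
])

```text
time_s: 19.62
eef_pos: [467.8, 87.2, 22.8]
ee_rot: [0.488, 0.512, 0.488, -0.511]
force: [-2.7, 11.4, 0.7]
grip_width: 0.176
```

Request:
carry_out([
  [1,0,0,-5,0,0,0],
  [1,0,0,-20,0,0,0],
  [1,0,0,-45,0,0,0],
  [1,0,0,-70,0,0,0],
  [1,0,0,-95,0,0,0],
])

```text
time_s: 20.25
eef_pos: [472.5, 182.5, 22.7]
ee_rot: [0.489, 0.512, 0.488, -0.511]
force: [-0.6, 0.1, -1.5]
grip_width: 0.178
```

Request:
carry_out([
  [1,0,0,-20,0,0,0],
  [1,0,0,-40,0,0,0],
  [1,0,0,-60,0,0,0],
  [1,0,0,-80,0,0,0],
  [1,0,0,-80,0,0,0],
])

```text
time_s: 20.88
eef_pos: [475.8, 262.4, 22.5]
ee_rot: [0.489, 0.511, 0.489, -0.511]
force: [-0.1, 0.0, -0.9]
grip_width: 0.176
```

Request:
carry_out([
  [1,3,0,0,0,0,0],
  [1,7,0,0,0,0,0],
  [1,10,0,0,0,0,0],
  [1,12,0,0,0,0,0],
  [1,12,0,0,0,0,0],
])

```text
time_s: 21.5
eef_pos: [475.9, 261.0, 10.5]
ee_rot: [-0.488, -0.511, -0.488, 0.512]
force: [-0.6, -0.1, -1.3]
grip_width: 0.174
```

Run:
```python
from h import *
s=ctrl.sense();print(s['eef_pos'],s['force'],s['wrist_torque'])
im=viewer.capture('scene')[:,:,::-1];C=cam('scene');cv2.imwrite('pics/sc2.png',im)
x0,y0=250,205
a=cv2.resize(im[y0:y0+120,x0:x0+155],None,fx=5,fy=5,interpolation=cv2.INTER_CUBIC)
n=np.array([-f[1],f[0]]);u0=s['eef_pos'][2]-9.5
for lx in (60,147):
  for y,z in((8,14),(-8,14),(-8,0)):
    q=(w2pix(C,np.r_[s['eef_pos'][:2]+f*lx+y*n,u0+z])[0]-[x0,y0]+.5)*5; cv2.circle(a,(int(q[0]),int(q[1])),2,(0,0,255),-1)
cv2.imwrite('pics/c5.png',a)
```

```text
[475.87807067 260.95177622  10.4546286 ] [-0.56924367 -0.14951003 -1.2572596 ] [ 0.08767883  0.04028346 -0.00171461]
```

View pics/c5.png

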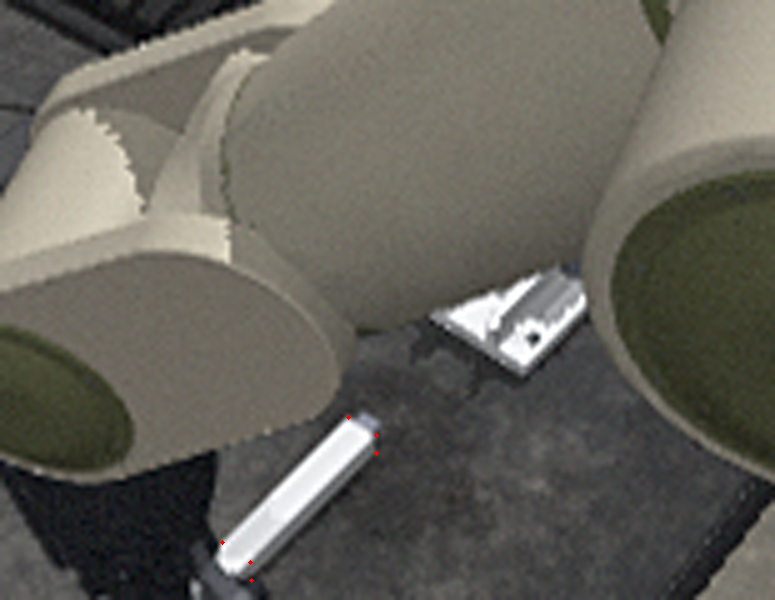

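The stick is straight, clear of the block and about 1 mm above the bench. I'll lower it that last bit, release and retreat upward.

Request:
carry_out([
  [1,0.8,0,0,0,0,0],
  [1,0.8,0,0,0,0,0],
  [0.5,0.8,0,0,0,0,0],
  [0,0.8,0,0,0,0,0],
  [-1,0.8,0,0,0,0,0],
])

```text
time_s: 22.18
eef_pos: [476.0, 261.1, 9.9]
ee_rot: [0.488, 0.512, 0.488, -0.511]
force: [-0.3, 0.0, 1.5]
grip_width: 0.668
```

Request:
carry_out([
  [-1,0,0,0,0,0,0],
  [-1,0,0,0,0,0,0],
  [-1,0,0,0,0,0,0],
  [-1,-10,0,0,0,0,0],
  [-1,-30,0,0,0,0,0],
])

```text
time_s: 22.8
eef_pos: [475.6, 261.0, 40.2]
ee_rot: [-0.488, -0.511, -0.488, 0.512]
force: [0.9, -0.1, -0.7]
grip_width: 0.996
```

Request:
carry_out([
  [-1,-40,0,0,0,0,0],
  [-1,-80,0,0,0,0,0],
  [-1,-120,0,20,0,0,0],
  [-1,-160,0,60,0,0,0],
  [-1,-180,0,90,0,0,0],
])

```text
time_s: 23.42
eef_pos: [471.9, 170.1, 222.7]
ee_rot: [0.489, 0.513, 0.487, -0.511]
force: [0.8, -1.0, 0.7]
grip_width: 1.002
```

Request:
carry_out([
  [-1,0,0,-30,0,0,0],
  [-1,0,0,-50,0,0,0],
  [-1,0,0,-50,0,0,0],
  [-1,0,0,-50,0,0,0],
  [-1,0,0,-50,0,0,0],
])

```text
time_s: 24.05
eef_pos: [474.1, 220.6, 219.9]
ee_rot: [-0.488, -0.512, -0.488, 0.512]
force: [0.0, 0.2, -0.3]
grip_width: 1.002
```

Run:
```python
from h import *
s=ctrl.sense();print(s['eef_pos'],s['time_s'],s['force'])
w=viewer.capture('wrist')[:,:,::-1];t=viewer.capture('top')[:,:,::-1]
cv2.imwrite('pics/f.png',cv2.resize(np.hstack([w,t]),(800,300),interpolation=cv2.INTER_AREA))
```

```text
[474.06785955 220.55764582 219.9456311 ] 24.05 [ 0.03115839  0.17716916 -0.2657191 ]
```

View pics/f.png

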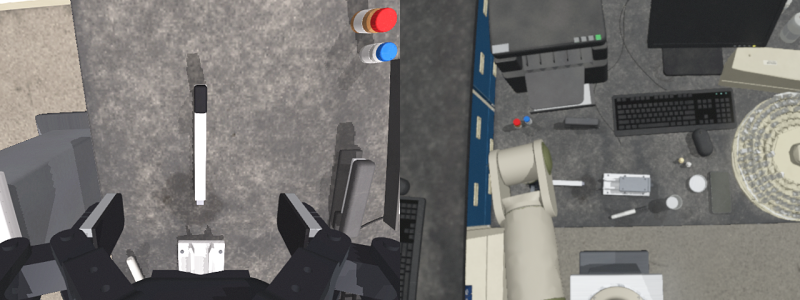

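The stick lies flat on the bench, clear of the block. The trough is empty, the bystanders are in place and the gripper is free, so I'm handing in.

```bash
python3 -c "
from rig import order
print(order.finish_job())"
```

```text
the job is handed in; nothing more can be done
None
```

I gripped the push stick by its upright grip and fed the cassette through the tunnel to the end stop. I pressed it there, drew the stick out, laid it on the bench and handed the job in at about 24 s of the 50 s allowed. No verdict was reported.

- **Feed:** the brake shoe showed as roughly 4 N of resistance. The stop was met with the cassette's centre at about x = 65 mm, the far end of the given range.
- **Press:** the wrist sensor read 10.5 to 11.6 N over more than 1 s while the cassette stood still, and I saw no reading above 12 N. These are end-of-move readings, so a brief higher peak between them would not show.
- **Side force:** in the tunnel there was a steady sideways force of 2 to 3 N, probably light rubbing on the wall. A 0.4 mm sideways correction did not remove it.
- **Last check:** the final pictures showed the stick flat on the bench, clear of the block, the visible part of the trough empty, and the beaker, dish, stapler and vial apparently unmoved. The cassette cannot be seen inside the tunnel, so its final position is inferred from how far the stick travelled.

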